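# Set up the fold-flat egg box

### The arm

A 6-joint arm with a two-finger parallel gripper is mounted at the origin on a cart in front of the work surface, level with it; the furniture and walls round the work are solid. World frame = base frame: x ahead of the robot, y to its left, z up, the work surface at z = 0. Lengths are in m, angles in rad, forces in N, time in s.
With the tool pointing down it reaches from about 0.375 to 0.975 m from the base axis. Payload 3.8 kg.
Tool frame: the origin (TCP) lies at the centre of the arm's flange, where the gripper is bolted on; the fingertips stand 173 mm ahead of it and the grasp point (between the pads) lies 155 mm ahead of it (bot.tip_reach is the distance from the TCP to the fingertips, in m); z points along the fingers, y is the line along which they close (so a half turn about z gives the same grasp; the last joint's range is limited). The gripper opens to 85 mm and grips with 20 to 120 N. Pads are 22 mm wide; open, the fingers measure 114 mm over their backs; the gripper's body (76 mm by 85 mm) begins 54 mm behind the grasp point. The pads swing forward as they close: fully open they stand 13 mm farther back than shut.
Start: joints at [-1.172, 0.264, 1.604, -0, 1.274, -0.037], TCP at [0.285, -0.612, 0.405] pointing down, gripper open.
Joint ranges: [-2.63, 2.63], [-0.94, 2.18], [0.31, 2.57], [-1.31, 4.45], [0, 2.66], [-2.55, 2.55]. Speed limits (rad/s): [2.57, 2.57, 3.14, 3.14, 3.14, 3.14].

### API

Orientations are given as a rotation vector (axis times angle).
In Python, from workcell import bot gives the robot as it stands.
- The arm moves only by the tool drive_tool, never from a script. Its arguments are lists of equal length, an entry for each row: "claw": the finger opening in mm, from 0 to 85.4; "slide": the shift along the world's x, y, z each as a share of 0.5 m, from -1 to 1, a list of three; "yaw": the turn about the world's z as a share of 180 degrees, from -1 to 1. A call has 1 to 8 rows; each row is the pose to reach, as a shift and turn from the pose commanded when the call began, turning the shorter way round; what a row does not reach only later rows make up. A row lasts 1/12 s, in which the tool goes at most 41.7 mm and 7.16 degrees, less where a joint would pass 70% of its speed; a pose out of reach is approached as far as the arm can. A call with a number of a shift or a turn outside -1 to 1 is refused whole. A call with a gripper value outside its range is refused whole. The fingers move at their own pace and stop on an object; "newtons" is the grip in N (left out, the last holds). Time passes only in rows, so rows that repeat a pose let the fingers close. It gives the time, the measured TCP pose, the force, the opening and the grip force at its end, in the units of the state.
- bot.read_state(): the state, without advancing time (a new reading comes with each control period).
- bot.read_camera(name): name is "side" or "top"; returns a dict with "color" (384x512x3 uint8, red, green, blue), "depth" (384x512 float32, m along the optical axis (not along the pixel's ray), 0 where there is no reading), "mtx" (3x3 intrinsics, pixels), "eye" and "rotation" of the camera in the world. Camera axes: x right, y up, looking along -z (the intrinsics and any distortion apply to the point x, -y, -z); pixel columns grow to the right and rows downward; lengths in m; the calibration is good to about 2 mm. A picture is of the moment at which its call begins.
- bot.finish_job(): hands the job in; it is judged then, once.
The state is a dict: "time": time; "q": joint angles; "joint_vel": joint speeds; "joint_torque": joint torques, N m; "tool_pos": TCP position; "tcp_rot": TCP orientation; "wrist_force": force on the tool from outside, world axes, zero at the start; "torque": the same for the moment, N m; "width": opening from 0.0 (shut) to 1.0 (fully open); "grip_force": force on a finger pad.
Only numpy, scipy, OpenCV 4.12 (cv2) and the standard library are available. Lean on these libraries where they do the work, as an engineer would, in place of code of your own. Each camera call takes 0.05 s, during which the arm holds its last target. There are 200 camera calls.

### The job

Set up the grey fold-flat egg box so that it can be packed: push each of its four leaning walls up from outside until it snaps upright behind its corner nubs and stays there by itself. Leave the box standing about where it is, and do not knock the other things on the table about.

Things in the scene. Friction and masses are not known exactly. Their poses are not given: they have to be found in the camera images.
- egg_box: fold-flat box for six eggs, grey plastic, 1.3 kg, loose on rubber feet: base with six egg cups, a 40 mm high lug at each corner (134 x 184 mm over the lugs) and four walls creased to it that lean outward at first. Origin: centre of the base's underside, on the table; z up, x away from the robot across the short way, y to its left along the long way, both turned by the box's yaw
- near_wall (a joint): angle of the near wall (robot side, one of the two long walls, 174 mm long): 0 = lying out flat, 1.571 = upright at its stop. Starts at 0.4 to 0.8; moves under 1 to 4 N at its rim. Sprung: let go short of about 1.45 it falls back outward, past that it snaps behind a nub in the corner lug and stays
- near_wall_hinge (a point): middle of the near wall's crease, 10 mm above the table, on the -x side of the base (58 mm from the box's origin); the wall leans outward from here
- near_wall_edge (a point): middle of the near wall's free edge, 60 mm from its crease (so 70 mm above the table when upright); the wall is 4 mm thick, its rim 7 mm; just below the rim is an open hand slot 56 x 19 mm, 32 to 51 mm from the crease
- far_wall (a joint): angle of the far wall (side away from the robot, the other long wall, 174 mm long): 0 = lying out flat, 1.571 = upright at its stop. Starts at 0.4 to 0.8; moves under 1 to 4 N at its rim. Sprung: let go short of about 1.45 it falls back outward, past that it snaps behind a nub in the corner lug and stays
- far_wall_hinge (a point): middle of the far wall's crease, 10 mm above the table, on the +x side of the base (58 mm from the box's origin); the wall leans outward from here
- far_wall_edge (a point): middle of the far wall's free edge, 60 mm from its crease (so 70 mm above the table when upright); the wall is 4 mm thick, its rim 7 mm; just below the rim is an open hand slot 56 x 19 mm, 32 to 51 mm from the crease
- right_wall (a joint): angle of the right wall (robot's right-hand side, one of the two short walls, 105 mm long): 0 = lying out flat, 1.571 = upright at its stop. Starts at 0.4 to 0.8; moves under 1 to 4 N at its rim. Sprung: let go short of about 1.45 it falls back outward, past that it snaps behind a nub in the corner lug and stays
- right_wall_hinge (a point): middle of the right wall's crease, 10 mm above the table, on the -y side of the base (83 mm from the box's origin); the wall leans outward from here
- right_wall_edge (a point): middle of the right wall's free edge, 60 mm from its crease (so 70 mm above the table when upright); the wall is 4 mm thick, its rim 7 mm; just below the rim is an open hand slot 56 x 19 mm, 32 to 51 mm from the crease
- left_wall (a joint): angle of the left wall (robot's left-hand side, the other short wall, 105 mm long): 0 = lying out flat, 1.571 = upright at its stop. Starts at 0.4 to 0.8; moves under 1 to 4 N at its rim. Sprung: let go short of about 1.45 it falls back outward, past that it snaps behind a nub in the corner lug and stays
- left_wall_hinge (a point): middle of the left wall's crease, 10 mm above the table, on the +y side of the base (83 mm from the box's origin); the wall leans outward from here
- left_wall_edge (a point): middle of the left wall's free edge, 60 mm from its crease (so 70 mm above the table when upright); the wall is 4 mm thick, its rim 7 mm; just below the rim is an open hand slot 56 x 19 mm, 32 to 51 mm from the crease
- vet_bottle: brown bottle with a green cap standing upright, 48 mm across, 80 mm high; bystander. Origin: centre of its underside
- date_stamp: hand stamp standing upright, 26 x 46 mm, 86 mm high; bystander. Origin: centre of its underside
- grease_tin: round tin with a green lid, 68 mm across, 30 mm high; bystander. Origin: centre of its underside
- egg_brush: oval brush with a green back, 30 x 85 mm, 22 mm high; bystander. Origin: centre of its underside

How it is judged:
By the outcome, as a careful person would: the job done as asked, in the order asked, and still so for the second after the job is handed in, with the robot touching nothing.
It also fails if it takes over 51 s, if anything falls off the work surface, if the arm or the gripper's body presses on something with over 40 N, if the wrist force passes 120 N, or if a joint passes its speed limit or range.

## Working session

There is one attempt and no reset: what is moved stays moved. The work goes in short steps, Python scripts to look and compute and a tool call to move; the robot and the scene stay as the last step left them, time stands still between calls to the robot, and variables do not carry over. Pictures are saved under pics/ and viewed, at most 10 in all, crops included, and the job is handed in when it is done.

Besides the shell and the picture viewer there is one more tool, called after "Request:" by a JSON object that holds its "method" and its "body". drive_tool: Moves the arm, as the interface text tells. Shift numbers are shares of 0.5 m and turn numbers shares of 180 degrees, none past 1 either way. Its arguments: {"type":"object","properties":{"claw":{"type":"array","items":{"type":"number"}},"slide":{"type":"array","items":{"type":"array","items":{"type":"number"}}},"yaw":{"type":"array","items":{"type":"number"}},"newtons":{"type":"number"}},"required":["claw","slide","yaw"]}

```bash
mkdir -p pics; ls; cat > h.py <<'E'
import numpy as np, cv2
from workcell import bot
def shot(n):
    return bot.read_camera(n)
def pts(c):
    d=c["depth"]; v,u=np.indices(d.shape); K=c["mtx"]
    p=np.stack([(u-K[0,2])/K[0,0]*d,-(v-K[1,2])/K[1,1]*d,-d],-1)
    return p@np.array(c["rotation"]).T+np.array(c["eye"])
def save(n,img): cv2.imwrite(f"pics/{n}.png",img[:,:,::-1])
E
python3 - <<'E'
from h import *
a=shot("top");b=shot("side")
for c in(a,b): print(c["eye"],c["rotation"],c["mtx"],[k for k in c])
save("t0",np.hstack([a["color"]]));save("s0",b["color"])
np.savez("t0.npz",P=pts(a),c=a["color"]);np.savez("s0.npz",P=pts(b),c=b["color"])
print(bot.read_state())
E
```

```text
pics
[0.36430918 0.06100512 1.4633034 ] [ 0.11461138 -0.10839508 -1.57010757] [[491.4539965    0.         256.97758474]
 [  0.         491.4539965  192.87592612]
 [  0.           0.           1.        ]] ['color', 'depth', 'mtx', 'eye', 'rotation']
[ 1.18350445 -0.04431145  0.78394888] [0.5527032  0.49082739 1.33730367] [[365.08719508   0.         257.58074502]
 [  0.         365.08719508 194.05326045]
 [  0.           0.           1.        ]] ['color', 'depth', 'mtx', 'eye', 'rotation']Traceback (most recent call last):
  File "<stdin>", line 5, in <module>
  File "h.py", line 8, in pts
    return p@np.array(c["rotation"]).T+np.array(c["eye"])
           ~~~~~~~~~~~~~~~~~~~~~~~~~~~^~~~~~~~~~~~~~~~~~~
ValueError: operands could not be broadcast together with shapes (384,512) (3,)
```

```bash
sed -i 's/np.array(c\["rotation"\]).T/cv2.Rodrigues(np.array(c["rotation"]))[0].T/' h.py
python3 - <<'E'
from h import *
a=shot("top");b=shot("side")
save("t0",a["color"]);save("s0",b["color"])
for n,c in(("t0",a),("s0",b)):
    P=pts(c); np.savez(n+".npz",P=P,c=c["color"]); print(n,P[::64,::64].round(3)[2:5].tolist())
print(bot.read_state())
E
```

```text
t0 [[[0.926, 1.143, -0.529], [1.001, 0.985, -0.799], [1.001, 0.682, -0.802], [0.776, 0.266, -0.002], [0.774, 0.069, 0.003], [0.735, -0.109, 0.139], [0.732, -0.284, 0.146], [0.773, -0.518, -0.0]], [[0.658, 1.134, -0.548], [0.694, 0.969, -0.799], [0.695, 0.674, -0.814], [0.575, 0.261, 0.008], [0.576, 0.07, 0.002], [0.554, -0.104, 0.151], [0.554, -0.277, 0.148], [0.561, -0.471, 0.093]], [[0.396, 1.136, -0.59], [0.398, 0.952, -0.796], [0.398, 0.661, -0.802], [0.385, 0.258, 0.005], [0.385, 0.07, 0.0], [0.385, -0.119, 0.002], [0.384, -0.307, 0.002], [0.384, -0.499, -0.007]]]
s0 [[[0.869, -0.25, 0.552], [0.879, -0.189, 0.55], [-0.8, -0.604, -0.799], [-0.737, -0.188, -0.813], [0.103, 0.117, -0.153], [-0.568, 0.64, -0.805], [-0.488, 1.046, -0.802], [-0.078, 1.138, -0.472]], [[0.952, -0.231, 0.548], [0.953, -0.183, 0.538], [0.947, -0.132, 0.521], [0.646, -0.113, 0.156], [0.545, 0.046, 0.0], [0.589, 0.215, 0.015], [0.026, 0.838, -0.797], [0.13, 1.139, -0.74]], [[0.952, -0.281, 0.455], [0.952, -0.225, 0.437], [0.782, -0.249, 0.148], [0.813, -0.121, 0.162], [0.826, 0.002, 0.146], [0.772, 0.165, 0.0], [0.805, 0.311, 0.012], [0.46, 0.992, -0.804]]]
{'time': 0.2, 'q': array([-1.17188924e+00,  2.64500500e-01,  1.60483455e+00, -1.10860905e-06,
        1.27376036e+00, -3.68966774e-02]), 'joint_vel': array([ 0.00121244, -0.00197093, -0.00424528, -0.0005487 , -0.00036445,
        0.00107315]), 'joint_torque': array([ 3.14186391e-04, -5.15190125e+01, -3.67438281e+01, -1.47524306e-04,
        8.99127452e-03,  2.51991929e-05]), 'tool_pos': array([ 0.28486329, -0.61171658,  0.40382346]), 'tcp_rot': array([-3.06586076e+00, -6.78835483e-01,  4.26372878e-04]), 'wrist_force': array([-0.11755093,  0.27415488,  1.18770374]), 'torque': array([ 0.01446208, -0.0423065 ,  0.00975693]), 'grip_force': 0.0, 'width': 1.0029733795469455}
```

View pics/t0.png

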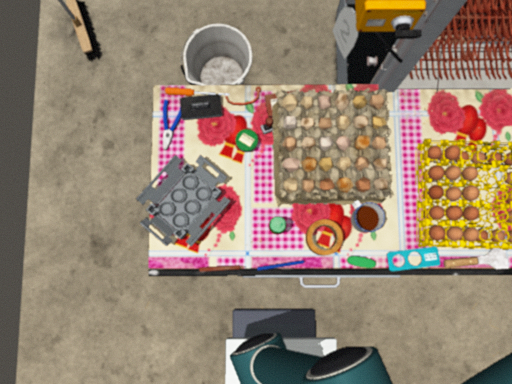

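View pics/s0.png

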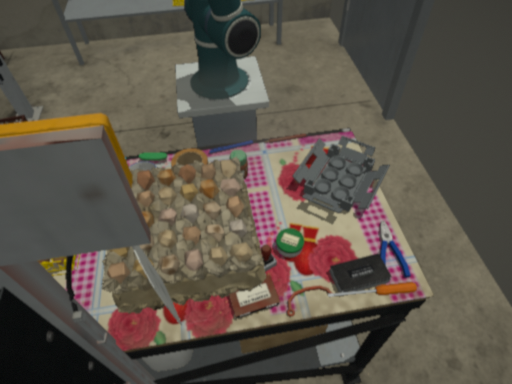

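The top view shows the box at about pixel (187,203), yawed, with the tin at (247,140), the bottle at (278,225), the brush at (362,262) and the stamp near (268,125). Next I'll zoom in and measure.

```bash
python3 - <<'E'
from h import *
d=np.load("t0.npz");P=d["P"];c=d["c"]
save("t0z",cv2.resize(c[80:280,125:305],None,fx=4.4,fy=3*1.0,interpolation=cv2.INTER_CUBIC) if 0 else cv2.resize(c[120:260,120:300],None,fx=4.2,fy=4.2,interpolation=cv2.INTER_CUBIC))
hsv=cv2.cvtColor(c,cv2.COLOR_RGB2HSV)
m=((hsv[...,1]<75)&(hsv[...,2]<165)&(hsv[...,2]>40)&(P[...,2]>-.02)).astype(np.uint8)
m[:145]=0;m[260:]=0;m[:,:130]=0;m[:,245:]=0
n,l,s,ce=cv2.connectedComponentsWithStats(m)
i=1+s[1:,4].argmax();M=l==i;print(s[i],ce[i])
Q=P[M];r=cv2.minAreaRect((Q[:,:2]*1000).astype(np.float32));print(r)
z=P[150:255:4,135:240:4,2]*1000
print(np.where(M[150:255:4,135:240:4],z,-99).astype(int).tolist().__str__().replace("], [","\n").replace("-99","."))
E
```

```text
[ 135  155   97   91 5090] [183.45599214 199.66620825]
((497.82305908203125, 258.7938232421875), (376.466064453125, 293.3574523925781), 18.052207946777344)
[[., ., ., ., ., ., ., ., ., ., ., ., ., ., ., ., ., ., ., ., ., ., ., ., ., ., .
., ., ., ., ., ., ., ., ., ., ., ., ., ., ., ., ., ., ., ., ., ., ., ., ., ., .
., ., ., ., ., ., ., ., ., ., 36, ., ., ., ., ., 38, 44, 1, ., ., ., ., ., ., ., .
., ., ., ., ., ., ., ., ., 38, 29, 30, ., ., ., ., 32, 37, 44, 1, ., ., ., ., ., ., .
., ., ., ., ., ., ., ., 35, 32, 25, ., 41, 12, 33, ., 31, -1, ., 38, 4, ., ., ., ., ., .
., ., ., ., ., ., ., 39, 32, 32, 28, 18, 40, 7, 36, 19, 16, 26, -3, ., 38, 41, ., ., ., ., .
., ., ., ., ., ., 35, ., 4, 25, 21, 12, 9, 9, 10, 9, 13, 19, 30, 2, ., 40, 42, ., ., ., .
., ., ., ., ., 42, ., ., 23, 24, 18, 10, 22, 12, 8, 18, 14, 13, 22, 26, 29, 31, 36, 0, -2, ., .
., ., ., ., 49, ., ., 26, 23, 13, 14, 2, 16, 8, 12, 16, 1, 7, 16, 20, 26, 1, 1, ., ., ., .
., ., ., 40, 37, ., 30, 24, 11, 12, 10, 2, 12, 10, 7, 9, 18, 16, 11, 13, 37, ., ., ., ., ., .
., ., 41, 40, 29, 33, 30, 16, 14, 21, 11, 11, 15, 0, 0, 11, 
[... 759 characters left out ...]
., ., ., ., ., .
., ., 46, 41, ., 2, 23, 22, 18, 10, 15, 16, 21, 14, 12, 26, 1, ., 47, ., ., ., ., ., ., ., .
., ., ., ., 46, ., 0, 32, 24, 12, 36, 4, 38, 15, 23, 34, 41, 44, ., ., ., ., ., ., ., ., .
., ., ., ., ., 44, ., -4, 25, 24, 36, 6, 32, ., 32, 36, 52, ., ., ., ., ., ., ., ., ., .
., ., ., ., ., ., 49, ., 34, 0, -3, ., ., ., 36, 42, ., ., ., ., ., ., ., ., ., ., .
., ., ., ., ., ., ., 46, 40, 3, ., ., ., 36, 44, ., ., ., ., ., ., ., ., ., ., ., .
., ., ., ., ., ., ., ., ., ., ., ., ., ., ., ., ., ., ., ., ., ., ., ., ., ., .
., ., ., ., ., ., ., ., ., ., ., ., ., ., ., ., ., ., ., ., ., ., ., ., ., ., .
., ., ., ., ., ., ., ., ., ., ., ., ., ., ., ., ., ., ., ., ., ., ., ., ., ., .]]
```

View pics/t0z.png

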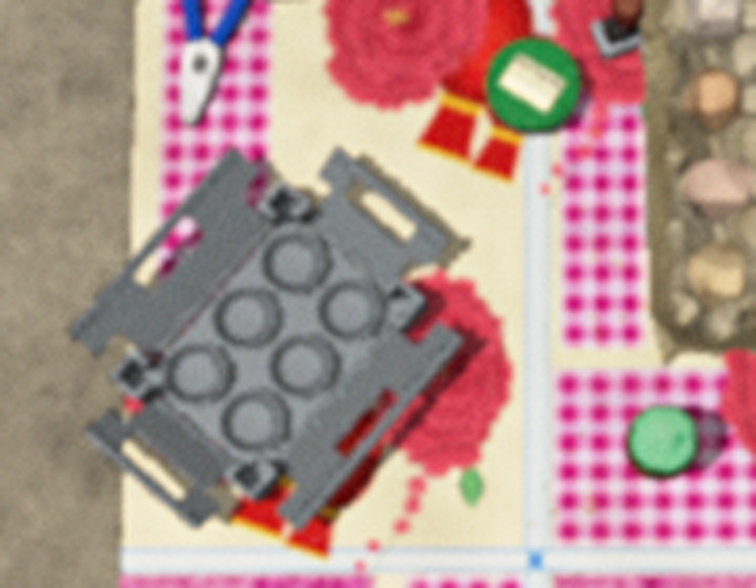

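The crop shows four dark lugs at zoomed pixels (285,203), (405,305), (137,373) and (255,478). The long axis runs from lower left to upper right. The near wall is at lower right, far at upper left, right at upper right and left at lower left.

```bash
cat >> h.py <<'E'
def ray(c,u,v,z):
    K=c["mtx"];R=cv2.Rodrigues(np.array(c["rotation"]))[0]
    d=R@np.array([(u-K[0,2])/K[0,0],-(v-K[1,2])/K[1,1],-1]);e=np.array(c["eye"])
    return (e+d*(z-e[2])/d[2])[:2]
E
python3 - <<'E'
from h import *
a=shot("top");P=pts(a)
def w(u,v,z): return ray(a,(u+.5)/4.2+119.5,(v+.5)/4.2+119.5,z)
L=[w(*p,.04) for p in((285,203),(405,305),(255,478),(137,373))]
c=np.mean(L,0);print("c",c,"sides",[np.linalg.norm(L[i]-L[i-1]).round(4) for i in range(4)])
yv=(L[3]+L[2]-L[0]-L[1]);yaw=np.arctan2(yv[1],yv[0])-np.pi/2;xv=(L[0]+L[3]-L[1]-L[2])
print("yaw",np.degrees(yaw),np.degrees(np.arctan2(xv[1],xv[0])))
cups=np.array([w(*p,.014) for p in((298,262),(352,308),(248,317),(306,365),(200,374),(257,420))]);print("cups c",cups.mean(0))
cy=cups[4]+cups[5]-cups[0]-cups[1];print(np.degrees(np.arctan2(cy[1],cy[0]))-90)
ex=np.array([np.cos(yaw),np.sin(yaw)]);ey=np.array([-ex[1],ex[0]])
print("ex",ex,"ey",ey)
q=(P[...,:2]-c);X=q@ex;Y=q@ey;Z=P[...,2]
for n,s,t in(("near",-X,Y),("far",X,Y),("right",-Y,X),("left",Y,X)):
    h=.058 if n in("near","far") else .083
    m=(abs(t)<.05)&(s>h+.005)&(s<h+.07)&(Z>.018)&(Z<.08)
    i=s[m]-h; print(n,"max out",np.percentile(i,97).round(3),"z there",np.median(Z[m][i>np.percentile(i,85)]).round(3),"zmax",np.percentile(Z[m],97).round(3))
for n,(u,v),z in(("bottle",(662,440),.08),("tin",(533,83),.03)): 
    p=w(u,v,z);print(n,p,"in box",(p-c)@ex,(p-c)@ey)
print("tcp->c",c-bot.read_state()["tool_pos"][:2])
E
```

```text
c [0.54620243 0.2794467 ] sides [np.float64(0.1564), np.float64(0.1118), np.float64(0.1577), np.float64(0.1108)]
yaw 49.79747081839224 49.17421722779501
cups c [0.5482605  0.27902227]
50.0216735162312
ex [0.6454914  0.76376754] ey [-0.76376754  0.6454914 ]
near max out 0.043 z there 0.048 zmax 0.051
far max out 0.054 z there 0.043 zmax 0.046
right max out 0.05 z there 0.041 zmax 0.044
left max out 0.049 z there 0.046 zmax 0.05
bottle [0.47220998 0.00939427] in box -0.25401877324731414 -0.11780349177199836
tin [0.73096133 0.09747   ] in box -0.019727613217963652 -0.2585772481775384
tcp->c [0.2613433  0.89121669]
```

Request:
{"method": "drive_tool", "body": {"claw": [0, 0, 0, 0, 0, 0, 0, 0], "slide": [[0.14, 0.66, 0], [0.14, 0.66, 0], [0.14, 0.66, 0], [0.14, 0.66, 0], [0.14, 0.66, 0], [0.14, 0.66, 0], [0.14, 0.66, 0], [0.14, 0.66, 0]], "yaw": [0.138, 0.138, 0.138, 0.138, 0.138, 0.138, 0.138, 0.138]}}

```text
time: 0.92
tool_pos: [0.3539, -0.2839, 0.4047]
tcp_rot: [2.85, 1.322, 0.0]
wrist_force: [0.8, -0.3, 0.4]
width: -0.001
grip_force: 0.0
```

Request:
{"method": "drive_tool", "body": {"claw": [0, 0, 0, 0, 0, 0, 0, 0], "slide": [[0.21, 0.916, 0], [0.21, 0.916, 0], [0.21, 0.916, 0], [0.21, 0.916, 0], [0.21, 0.916, 0], [0.21, 0.916, 0], [0.21, 0.916, 0], [0.21, 0.916, 0]], "yaw": [0, 0, 0, 0, 0, 0, 0, 0]}}

```text
time: 1.58
tool_pos: [0.4283, 0.0412, 0.405]
tcp_rot: [2.849, 1.323, 0.002]
wrist_force: [0.6, -0.7, 0.3]
width: -0.002
grip_force: 0.0
```

Request:
{"method": "drive_tool", "body": {"claw": [0, 0, 0, 0, 0, 0, 0, 0], "slide": [[0.064, 0.27, 0], [0.064, 0.27, 0], [0.064, 0.27, 0], [0.064, 0.27, 0], [0.064, 0.27, -0.2], [0.064, 0.27, -0.2], [0.064, 0.27, -0.2], [0.064, 0.27, -0.2]], "yaw": [0, 0, 0, 0, 0, 0, 0, 0]}}

```text
time: 2.25
tool_pos: [0.4578, 0.1731, 0.2992]
tcp_rot: [-2.848, -1.323, 0.017]
wrist_force: [0.3, -1.2, 0.1]
width: 0.002
grip_force: 0.0
```

Request:
{"method": "drive_tool", "body": {"claw": [0, 0, 0, 0], "slide": [[0, 0, -0.21], [0, 0, -0.21], [0, 0, -0.21], [0, 0, -0.21]], "yaw": [0, 0, 0, 0]}}

```text
time: 2.58
tool_pos: [0.4585, 0.1729, 0.1961]
tcp_rot: [-2.849, -1.322, 0.013]
wrist_force: [-1.6, 0.2, -0.4]
width: 0.001
grip_force: 0.0
```

Request:
{"method": "drive_tool", "body": {"claw": [0, 0, 0, 0, 0, 0, 0, 0], "slide": [[0.015, 0.018, 0], [0.03, 0.036, 0.005], [0.045, 0.054, 0.01], [0.055, 0.065, 0.015], [0.063, 0.074, 0.02], [0.068, 0.081, 0.02], [0.073, 0.087, 0.02], [0.077, 0.092, 0.02]], "yaw": [0, 0, 0, 0, 0, 0, 0, 0]}}

```text
time: 3.25
tool_pos: [0.4993, 0.2205, 0.2099]
tcp_rot: [-2.849, -1.323, -0.0]
wrist_force: [0.1, -1.6, 0.7]
width: -0.001
grip_force: 0.4
```

```bash
cat >> h.py <<'E'
C=np.array([.547,.279]);A=np.radians(49.8);ex=np.array([np.cos(A),np.sin(A)]);ey=np.array([-ex[1],ex[0]])
def rel():
    s=bot.read_state();d=s["tool_pos"][:2]-C;f=s["wrist_force"][:2]
    print("box xy",d@ex,d@ey,"z",s["tool_pos"][2],"f",f@ex,f@ey,s["wrist_force"][2])
E
python3 -c "
from h import *
rel()"
```

```text
box xy -0.07551364995442693 -0.0013094023902819538 z 0.20987346302371732 f -1.1570506177734374 -1.159010891834368 0.7180902812898833
```

Request:
{"method": "drive_tool", "body": {"claw": [0, 0, 0, 0, 0], "slide": [[0.0015, 0.002, 0], [0.003, 0.004, 0], [0.0045, 0.0055, 0], [0.006, 0.007, 0], [0.006, 0.007, 0]], "yaw": [0, 0, 0, 0, 0]}}

```text
time: 3.67
tool_pos: [0.5021, 0.2236, 0.2095]
tcp_rot: [-2.849, -1.323, 0.0]
wrist_force: [0.8, 0.3, 0.1]
width: 0.001
grip_force: 0.0
```

```bash
python3 - <<'E'
from h import *
rel()
a=shot("top");b=shot("side")
save("n1",np.hstack([cv2.resize(a["color"][130:255,120:250],None,fx=3,fy=3),cv2.resize(b["color"][120:245,270:400],None,fx=3,fy=3)]))
E
```

```text
box xy -0.07128695135467611 -0.0014612412251342605 z 0.2095401473637877 f 0.7218568261570864 -0.3926216592472876 0.07417471361730517
```

View pics/n1.png

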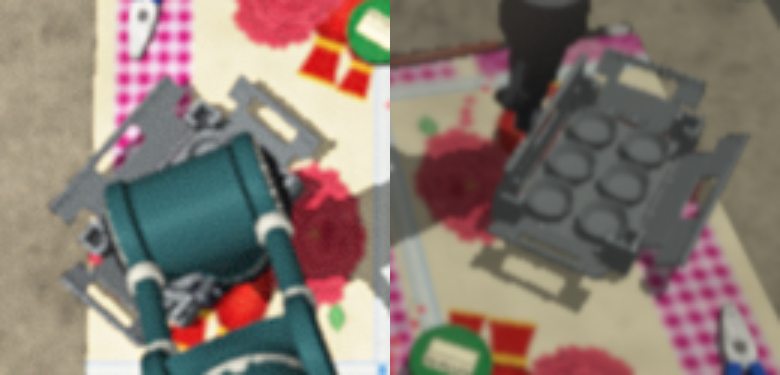

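The side view shows the near wall upright at the left of the box, and the force is gone. I'll press 3 mm more to be sure, back off and go up.

Request:
{"method": "drive_tool", "body": {"claw": [0, 0, 0], "slide": [[0.0015, 0.002, 0], [0.003, 0.0035, 0], [0.004, 0.0045, 0]], "yaw": [0, 0, 0]}}

```text
time: 4.02
tool_pos: [0.5042, 0.2258, 0.2097]
tcp_rot: [-2.849, -1.323, 0.0]
wrist_force: [0.2, -0.0, 0.8]
width: -0.0
grip_force: 0.2
```

```bash
python3 -c "
from h import *
rel()"
```

```text
box xy -0.06824887319553676 -0.001586184207696427 z 0.20970592478172195 f 0.09685014148253994 -0.17609740079311517 0.8338501705014738
```

Request:
{"method": "drive_tool", "body": {"claw": [0, 0, 0, 0, 0, 0, 0, 0], "slide": [[-0.04, -0.046, 0], [-0.04, -0.046, 0.08], [-0.04, -0.046, 0.16], [-0.182, 0.332, 0.16], [-0.182, 0.332, 0.16], [-0.182, 0.332, 0.16], [-0.182, 0.332, 0.16], [-0.182, 0.332, 0.16]], "yaw": [0, 0, 0, 0, 0, 0, 0, 0]}}

```text
time: 4.68
tool_pos: [0.4121, 0.3939, 0.2902]
tcp_rot: [-2.849, -1.323, -0.002]
wrist_force: [0.1, -0.2, -0.5]
width: 0.003
grip_force: 0.0
```

```bash
cat >> h.py <<'E'
def walls():
    for cam in("top","side"):
        P=pts(shot(cam));q=P[...,:2]-C;X=q@ex;Y=q@ey;Z=P[...,2];o=[]
        for n,s,t,h in(("near",-X,Y,.058),("far",X,Y,.058),("right",-Y,X,.083),("left",Y,X,.083)):
            m=(abs(t)<.045)&(s>h-.02)&(s<h+.08)&(Z>.025)&(Z<.09)
            o.append((n,int(m.sum()),)+(tuple(np.percentile(s[m]-h,[10,50,90]).round(3))+(np.percentile(Z[m],95).round(3),) if m.sum()>5 else ()))
        print(cam,*o,sep="\n ")
E
python3 -c "
from h import *
rel();walls()"
```

```text
box xy 0.0006951704685929649 0.17726420696564332 z 0.29022412897747896 f -0.03378925522210076 -0.2000069892548686 -0.4539115389300446
top
 ('near', 135, np.float64(-0.007), np.float64(-0.003), np.float64(-0.002), np.float64(0.074))
 ('far', 251, np.float64(0.025), np.float64(0.04), np.float64(0.053), np.float64(0.046))
 ('right', 238, np.float64(0.013), np.float64(0.035), np.float64(0.048), np.float64(0.046))
 ('left', 271, np.float64(0.016), np.float64(0.032), np.float64(0.048), np.float64(0.049))
side
 ('near', 146, np.float64(-0.005), np.float64(-0.004), np.float64(-0.001), np.float64(0.071))
 ('far', 201, np.float64(0.026), np.float64(0.041), np.float64(0.052), np.float64(0.044))
 ('right', 212, np.float64(0.006), np.float64(0.039), np.float64(0.05), np.float64(0.043))
 ('left', 280, np.float64(0.013), np.float64(0.034), np.float64(0.046), np.float64(0.047))
```

Request:
{"method": "drive_tool", "body": {"claw": [0, 0, 0, 0, 0, 0, 0, 0], "slide": [[0, 0, -0.08], [0, 0, -0.16], [0, 0, -0.186], [0, 0, -0.186], [0.023, -0.019, -0.186], [0.046, -0.038, -0.18], [0.066, -0.056, -0.175], [0.08, -0.068, -0.17]], "yaw": [0, 0, 0, 0, 0, 0, 0, 0]}}

```text
time: 5.45
tool_pos: [0.455, 0.3573, 0.207]
tcp_rot: [-2.85, -1.321, -0.005]
wrist_force: [-1.8, 2.0, 1.0]
width: 0.002
grip_force: 1.0
```

```bash
python3 -c "
from h import *
rel()"
```

```text
box xy 0.00045842648031062944 0.12083776029175033 z 0.20699490289931546 f 0.3221449120453759 2.6465624890155146 1.0162460811934835
```

Request:
{"method": "drive_tool", "body": {"claw": [0, 0, 0, 0, 0, 0, 0], "slide": [[0.006, -0.005, 0], [0.012, -0.01, 0], [0.017, -0.0145, 0], [0.022, -0.0185, 0], [0.026, -0.022, 0], [0.029, -0.0245, 0], [0.032, -0.027, 0]], "yaw": [0, 0, 0, 0, 0, 0, 0]}}

```text
time: 6.03
tool_pos: [0.4688, 0.3447, 0.205]
tcp_rot: [-2.849, -1.322, 0.001]
wrist_force: [-7.3, 5.2, 7.4]
width: -0.001
grip_force: 7.2
```

```bash
python3 -c "
from h import *
rel();walls()"
```

```text
box xy -0.0003120420901839213 0.10211263401677727 z 0.20503332768453417 f -0.7315340054081387 8.94982427219052 7.351504402117363
top
 ('near', 138, np.float64(-0.006), np.float64(-0.003), np.float64(-0.002), np.float64(0.075))
 ('far', 248, np.float64(0.025), np.float64(0.042), np.float64(0.053), np.float64(0.046))
 ('right', 233, np.float64(0.008), np.float64(0.035), np.float64(0.047), np.float64(0.045))
 ('left', 50, np.float64(-0.004), np.float64(0.001), np.float64(0.007), np.float64(0.086))
side
 ('near', 146, np.float64(-0.005), np.float64(-0.004), np.float64(-0.001), np.float64(0.071))
 ('far', 207, np.float64(0.025), np.float64(0.04), np.float64(0.052), np.float64(0.044))
 ('right', 213, np.float64(0.006), np.float64(0.038), np.float64(0.05), np.float64(0.043))
 ('left', 354, np.float64(-0.003), np.float64(-0.0), np.float64(0.007), np.float64(0.079))
```

Request:
{"method": "drive_tool", "body": {"claw": [0, 0, 0, 0], "slide": [[-0.03, 0.025, 0], [-0.06, 0.05, 0], [-0.06, 0.05, 0.08], [-0.06, 0.05, 0.17]], "yaw": [0, 0, 0, 0]}}

```text
time: 6.47
tool_pos: [0.4363, 0.3685, 0.2825]
tcp_rot: [2.846, 1.325, -0.016]
wrist_force: [0.2, 1.0, 0.5]
width: -0.001
grip_force: 0.0
```

```bash
python3 -c "
from h import *
rel();walls()"
```

```text
box xy -0.003084945479429918 0.14226664093717975 z 0.282545642971469 f 0.9082348613143914 0.5250088146351286 0.5168200549199382
top
 ('near', 138, np.float64(-0.007), np.float64(-0.003), np.float64(-0.002), np.float64(0.074))
 ('far', 256, np.float64(0.023), np.float64(0.04), np.float64(0.053), np.float64(0.046))
 ('right', 259, np.float64(0.007), np.float64(0.033), np.float64(0.047), np.float64(0.046))
 ('left', 101, np.float64(-0.001), np.float64(0.002), np.float64(0.005), np.float64(0.074))
side
 ('near', 144, np.float64(-0.005), np.float64(-0.004), np.float64(-0.001), np.float64(0.071))
 ('far', 203, np.float64(0.026), np.float64(0.042), np.float64(0.052), np.float64(0.044))
 ('right', 217, np.float64(0.006), np.float64(0.038), np.float64(0.05), np.float64(0.043))
 ('left', 306, np.float64(-0.002), np.float64(0.0), np.float64(0.003), np.float64(0.07))
```

Request:
{"method": "drive_tool", "body": {"claw": [0, 0, 0, 0, 0, 0, 0, 0], "slide": [[0.409, 0.042, 0], [0.409, 0.042, 0], [0.409, 0.042, 0], [0.409, 0.042, 0], [0.409, 0.042, 0], [0.409, 0.042, -0.08], [0.409, 0.042, -0.14], [0.409, 0.042, -0.174]], "yaw": [0, 0, 0, 0, 0, 0, 0, 0]}}

```text
time: 7.23
tool_pos: [0.643, 0.389, 0.1937]
tcp_rot: [2.849, 1.321, -0.01]
wrist_force: [-2.1, -0.6, -0.7]
width: 0.001
grip_force: 0.0
```

```bash
python3 -c "
from h import *
rel()"
```

```text
box xy 0.14600489052195412 -0.002293282204880287 z 0.19368295162970622 f -1.7996423592927424 1.1962912554935654 -0.6875881991662992
```

Request:
{"method": "drive_tool", "body": {"claw": [0, 0, 0, 0, 0, 0, 0, 0], "slide": [[-0.015, -0.018, 0], [-0.03, -0.036, 0.005], [-0.045, -0.053, 0.01], [-0.055, -0.065, 0.015], [-0.064, -0.076, 0.02], [-0.071, -0.084, 0.02], [-0.076, -0.09, 0.02], [-0.08, -0.095, 0.02]], "yaw": [0, 0, 0, 0, 0, 0, 0, 0]}}

```text
time: 7.9
tool_pos: [0.6036, 0.3427, 0.2098]
tcp_rot: [-2.849, -1.323, -0.002]
wrist_force: [0.2, 0.8, -0.3]
width: 0.003
grip_force: 0.5
```

```bash
python3 -c "
from h import *
rel()"
```

```text
box xy 0.08519817744382499 -0.002080555518657233 z 0.20976751203085164 f 0.770656840577076 0.3620639701999947 -0.30380004074877887
```

Now to about 0.071 (14 mm more).

Request:
{"method": "drive_tool", "body": {"claw": [0, 0, 0, 0, 0, 0], "slide": [[-0.004, -0.005, 0], [-0.008, -0.0095, 0], [-0.011, -0.013, 0], [-0.014, -0.0165, 0], [-0.016, -0.019, 0], [-0.018, -0.0215, 0]], "yaw": [0, 0, 0, 0, 0, 0]}}

```text
time: 8.4
tool_pos: [0.5962, 0.3336, 0.2107]
tcp_rot: [-2.848, -1.322, -0.012]
wrist_force: [6.5, 7.7, 0.5]
width: 0.002
grip_force: 4.7
```

```bash
python3 -c "
from h import *
rel();walls()"
```

```text
box xy 0.07346689897560324 -0.002325589209300989 z 0.21068327813578847 f 10.091160997359939 0.020356500448973414 0.48061860965804964
top
 ('near', 126, np.float64(-0.005), np.float64(-0.002), np.float64(-0.0), np.float64(0.073))
 ('far', 31, np.float64(-0.0), np.float64(0.001), np.float64(0.004), np.float64(0.075))
 ('right', 256, np.float64(0.007), np.float64(0.034), np.float64(0.048), np.float64(0.046))
 ('left', 0)
side
 ('near', 147, np.float64(-0.003), np.float64(-0.002), np.float64(0.001), np.float64(0.07))
 ('far', 115, np.float64(0.0), np.float64(0.008), np.float64(0.025), np.float64(0.082))
 ('right', 231, np.float64(0.006), np.float64(0.034), np.float64(0.05), np.float64(0.044))
 ('left', 258, np.float64(-0.002), np.float64(-0.0), np.float64(0.002), np.float64(0.071))
```

Request:
{"method": "drive_tool", "body": {"claw": [0, 0, 0, 0, 0, 0, 0, 0], "slide": [[0.04, 0.046, 0], [0.04, 0.046, 0.08], [0.04, 0.046, 0.16], [0.157, -0.319, 0.16], [0.157, -0.319, 0.16], [0.157, -0.319, 0.16], [0.157, -0.319, 0.16], [0.157, -0.319, 0.16]], "yaw": [0, 0, 0, 0, 0, 0, 0, 0]}}

```text
time: 9.17
tool_pos: [0.6736, 0.1688, 0.289]
tcp_rot: [2.849, 1.32, -0.002]
wrist_force: [0.1, -0.3, 0.2]
width: -0.005
grip_force: 0.0
```

```bash
python3 -c "
from h import *
rel();walls()"
```

```text
box xy -0.0024954625597758268 -0.16784208582605536 z 0.28902305455459787 f -0.19015526759988405 -0.29912888551310063 0.16169568886309607
top
 ('near', 62, np.float64(-0.006), np.float64(-0.002), np.float64(-0.001), np.float64(0.074))
 ('far', 168, np.float64(0.001), np.float64(0.002), np.float64(0.006), np.float64(0.072))
 ('right', 29, np.float64(0.024), np.float64(0.032), np.float64(0.043), np.float64(0.043))
 ('left', 108, np.float64(-0.001), np.float64(0.001), np.float64(0.005), np.float64(0.074))
side
 ('near', 0)
 ('far', 111, np.float64(-0.0), np.float64(0.003), np.float64(0.004), np.float64(0.071))
 ('right', 183, np.float64(0.02), np.float64(0.043), np.float64(0.051), np.float64(0.043))
 ('left', 255, np.float64(-0.002), np.float64(-0.0), np.float64(0.003), np.float64(0.07))
```

Request:
{"method": "drive_tool", "body": {"claw": [0, 0, 0, 0, 0, 0, 0, 0], "slide": [[0, 0, -0.08], [0, 0, -0.15], [0, 0, -0.184], [0, 0, -0.184], [-0.021, 0.018, -0.184], [-0.04, 0.034, -0.178], [-0.056, 0.047, -0.172], [-0.07, 0.059, -0.166]], "yaw": [0, 0, 0, 0, 0, 0, 0, 0]}}

```text
time: 9.93
tool_pos: [0.6384, 0.2037, 0.2099]
tcp_rot: [2.849, 1.323, 0.008]
wrist_force: [0.4, -1.3, 0.2]
width: 0.005
grip_force: 0.5
```

```bash
python3 -c "
from h import *
rel()"
```

```text
box xy 0.00150721768014183 -0.11837198658248116 z 0.209925815700789 f -0.7049205248060065 -1.154738113235474 0.23095751768921474
```

Request:
{"method": "drive_tool", "body": {"claw": [0, 0, 0, 0, 0, 0], "slide": [[-0.006, 0.005, 0], [-0.012, 0.01, 0], [-0.017, 0.014, 0], [-0.021, 0.018, 0], [-0.025, 0.021, 0], [-0.028, 0.0235, 0]], "yaw": [0, 0, 0, 0, 0, 0]}}

```text
time: 10.43
tool_pos: [0.6234, 0.2139, 0.2056]
tcp_rot: [-2.849, -1.322, 0.003]
wrist_force: [-0.3, -0.1, -0.1]
width: 0.0
grip_force: 0.1
```

```bash
python3 -c "
from h import *
rel();walls()"
```

```text
box xy -0.00042374341643699326 -0.1003982755064868 z 0.20559793803613224 f -0.30277676127810954 0.16036279088927852 -0.08047106344978025
top
 ('near', 0)
 ('far', 106, np.float64(0.001), np.float64(0.003), np.float64(0.006), np.float64(0.074))
 ('right', 12, np.float64(-0.012), np.float64(-0.006), np.float64(-0.001), np.float64(0.089))
 ('left', 101, np.float64(0.001), np.float64(0.004), np.float64(0.007), np.float64(0.075))
side
 ('near', 22, np.float64(-0.004), np.float64(-0.004), np.float64(-0.003), np.float64(0.067))
 ('far', 111, np.float64(-0.0), np.float64(0.004), np.float64(0.005), np.float64(0.071))
 ('right', 275, np.float64(-0.002), np.float64(0.001), np.float64(0.029), np.float64(0.082))
 ('left', 169, np.float64(-0.0), np.float64(0.002), np.float64(0.005), np.float64(0.07))
```

Snapped. Next I'll back off, lift, move clear and check.

Request:
{"method": "drive_tool", "body": {"claw": [0, 0, 0, 0, 0, 0, 0, 0], "slide": [[0.03, -0.025, 0], [0.046, -0.039, 0], [0.046, -0.039, 0.08], [0.046, -0.039, 0.16], [0.046, -0.039, 0.24], [0.046, -0.25, 0.4], [0.0, -0.4, 0.4], [-0.1, -0.6, 0.4]], "yaw": [0, 0, 0, 0, 0, 0, 0, 0]}}

```text
time: 11.2
tool_pos: [0.6308, 0.082, 0.3779]
tcp_rot: [2.846, 1.323, 0.011]
wrist_force: [1.8, -1.3, -0.1]
width: -0.001
grip_force: 0.0
```

Request:
{"method": "drive_tool", "body": {"claw": [0, 0, 0, 0, 0, 0, 0, 0], "slide": [[-0.1, -0.6, 0.1], [-0.1, -0.6, 0.1], [-0.1, -0.6, 0.1], [-0.1, -0.6, 0.1], [-0.1, -0.6, 0.1], [-0.1, -0.6, 0.1], [-0.1, -0.6, 0.1], [-0.1, -0.6, 0.1]], "yaw": [0, 0, 0, 0, 0, 0, 0, 0]}}

```text
time: 11.87
tool_pos: [0.5776, -0.2225, 0.425]
tcp_rot: [2.849, 1.315, -0.0]
wrist_force: [-0.5, 0.3, 0.5]
width: 0.003
grip_force: 0.0
```

```bash
python3 - <<'E'
from h import *
rel();walls()
a=shot("top");b=shot("side")
save("e1",np.hstack([cv2.resize(a["color"][110:270,120:310],None,fx=2,fy=2),cv2.resize(b["color"][120:280,220:410],None,fx=2,fy=2)]))
E
```

```text
box xy -0.3632729066749351 -0.34709734604443515 z 0.4249503598755999 f -0.09891092918291908 0.5480090130841198 0.47273631934831123
top
 ('near', 133, np.float64(-0.006), np.float64(-0.003), np.float64(-0.001), np.float64(0.073))
 ('far', 163, np.float64(0.001), np.float64(0.003), np.float64(0.006), np.float64(0.073))
 ('right', 102, np.float64(-0.006), np.float64(-0.004), np.float64(-0.0), np.float64(0.073))
 ('left', 108, np.float64(0.001), np.float64(0.003), np.float64(0.008), np.float64(0.074))
side
 ('near', 144, np.float64(-0.004), np.float64(-0.003), np.float64(-0.0), np.float64(0.071))
 ('far', 108, np.float64(-0.0), np.float64(0.003), np.float64(0.005), np.float64(0.07))
 ('right', 340, np.float64(-0.004), np.float64(-0.002), np.float64(0.001), np.float64(0.07))
 ('left', 314, np.float64(0.0), np.float64(0.002), np.float64(0.005), np.float64(0.07))
```

View pics/e1.png

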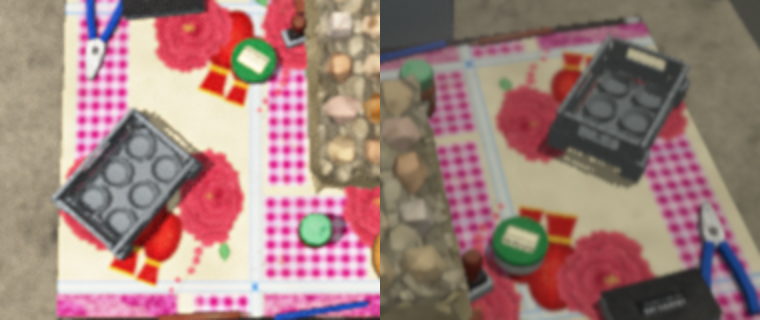

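Both views show all four walls upright (box at (128,180) in the left image). The tin and bottle haven't moved, and the arm is clear.

```bash
python3 -c "
from workcell import bot
print(bot.finish_job())"
```

```text
the job is handed in; nothing more can be done
None
```

All four egg-box walls are snapped upright and stay up by themselves, the box stands within a few mm of where it was, the other things were not touched, and the job was handed in at about 12 s.

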